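# Push the dabba through the gap to the back of the shelf

## Robot

A 6-joint arm with a two-finger parallel gripper is mounted at the origin on the work surface. World frame = base frame: x ahead of the robot, y to its left, z up, the work surface at z = 0. Lengths are in m, angles in rad, forces in N, time in s.
With the tool pointing down it reaches from about 0.3 to 0.85 m from the base axis. Payload 5.4 kg.
Tool frame: the origin (TCP) lies on the front face of the gripper's body, between the roots of the fingers; the fingertips stand 73 mm ahead of it and the grasp point (between the pads) lies 54 mm ahead of it (env.finger_overhang is the distance from the TCP to the fingertips, in m); y points along the fingers, x is the direction in which the jaws open and shut, and the axes are right-handed (so a half turn about y gives the same grasp; the last joint's range is limited). The gripper opens to 85 mm and grips with 20 to 120 N. Pads are 22 mm wide; open, the fingers measure 114 mm over their backs; the gripper's body (76 mm by 85 mm) begins 54 mm behind the grasp point. The pads swing forward as they close: fully open they stand 13 mm farther back than shut.
Start: joints at [0.936, 0.158, 1.597, -0, 1.386, -0.21], TCP at [0.237, 0.524, 0.304] pointing down, gripper open.
Joint ranges: [-2.91, 2.91], [-0.94, 2.29], [0.18, 2.7], [-1.29, 4.43], [0.17, 2.64], [-3, 3]. Speed limits (rad/s): [2.57, 2.57, 3.14, 3.14, 3.14, 3.14].

## Interface

Orientations are given as [roll, pitch, yaw] about the fixed x, y, z axes, in that order (R = Rz(yaw) Ry(pitch) Rx(roll)).
In Python, from workcell import env, cams gives the robot as it stands.
- The arm moves only by the tool drive_tool, never from a script. Its argument "plan" is a list of rows, each an object with "delta_rot": the turn, a rotation vector about the tool's x, y, z in units of 8 degrees (1.0 is 8 degrees), a list of three; "dp": the shift along the tool's x, y, z in units of 50 mm (1.0 is 50 mm), a list of three; "grip": the finger opening in mm, from 0 to 85.4. A call has 1 to 20 rows; each row is the pose to reach, as a shift and turn from the pose commanded when the call began, along the tool's axes at that moment; what a row does not reach only later rows make up. A row lasts 1/10 s, in which the tool goes at most 50 mm and 8.59 degrees, less where a joint would pass 70% of its speed; a pose out of reach is approached as far as the arm can. A call with a gripper value outside its range is refused whole. The fingers move at their own pace and stop on an object; "grip_force" is the grip in N (left out, the last holds). Time passes only in rows, so rows that repeat a pose let the fingers close. It gives the time, the measured TCP pose, the force and the opening at its end, in the units of the state.
- env.get_state(): the state, without advancing time (a new reading comes with each control period).
- cams.read_camera(name): name is "side" or "top" or "wrist"; returns the picture (384x512x3 uint8, red, green, blue); there is no depth.
- cams.get_calibration(name): a dict with "fx", "fy", "cx", "cy" (pixels), "R" (3x3) and "t" (3): a world point X has camera coordinates R X + t; the wrist camera has in their place "tool_from_camera" (4x4, takes a point from camera to tool coordinates, whose origin is the TCP and whose axes are the tool frame's). Camera axes: x right, y down, z forward; pixel columns grow to the right and rows downward; lengths in m; the calibration is good to about 2 mm. A picture is of the moment at which its call begins: read the wrist's pose just before it. get_calibration takes no time and is no camera call.
- env.close_job(): hands the job in, once; it reports no verdict.
The state is a dict: "clock": time; "joint_pos": joint angles; "qd": joint speeds; "joint_efforts": joint torques, N m; "tool_pos": TCP position; "ee_rot": TCP orientation; "wrist_force": force on the tool from outside, world axes, zero at the start; "ft_torque": the same for the moment, N m; "grip_width": opening from 0.0 (shut) to 1.0 (fully open).
Only numpy, scipy, OpenCV 4.12 (cv2) and the standard library are available. Lean on these libraries where they do the work, as an engineer would, in place of code of your own. Each camera call takes 0.05 s, during which the arm holds its last target. There are 200 camera calls.

## Task

Clear the near edge of the bamboo shelf: push the small steel dabba lengthways through the narrow gap between the stone mortar and the square caddy, until its far end rests flat against the back rail, straight behind the gap. Keep it flat on the shelf all the way, never lifting or tipping it, and leave everything else on the shelf where it is.

Things in the scene. Friction and masses are not known exactly. Their poses are not given: they have to be found in the camera images.
- board: The low slatted bamboo shelf, fixed. Its flat top, 50 mm above the counter, spans x -175 to +145 mm and y -350 to +350 mm in its own frame; the slats lie flush, so things slide over it smoothly. Origin on the counter under it; x points away from the robot to its back edge, y along the slats, z up. A bamboo rail 18 mm thick and 30 mm high stands along the back edge on the shelf top.
- rail_face (a point): Middle of the back rail's near face, at shelf-top height; it lies at x = 125 mm, z = 50 mm in the shelf's frame. The face runs along the shelf's y and looks to the shelf's -x.
- mortar: Round grey stone spice mortar, 72 mm across and 50 mm high, fixed to the shelf. Origin at the centre of its underside, on the shelf top. It stands beside the caddy with a gap of 62 to 66 mm between them; which of the two is on the left varies, and so does where along the shelf the gap lies.
- caddy: Square open steel caddy with a scouring pad in it, 72 x 72 mm and 50 mm high, fixed to the shelf. Origin at the centre of its underside, on the shelf top; sides parallel to the shelf's.
- dabba: Small closed steel box (dabba) with a flap lid, loose, 76 mm long (its x), 54 mm wide (its y), 40 mm high (43 mm over hinge and catch), 0.15 to 0.31 kg. Origin at the centre of its underside. It lies on the near strip of the shelf, roughly pointing to the back (x axis within 0.4 rad of the shelf's x), and slides with a few newtons.
- vent_weight: Small loose aluminium pressure-cooker vent weight, 28 mm across, 36 mm high, on the shelf behind the mortar and caddy. Origin under its centre. Leave alone.
- katori: Small loose steel bowl, 68 mm across, 32 mm high, behind the mortar and caddy. Origin under its centre. Leave alone.
- gasket: Loose red silicone gasket ring lying flat, 146 mm across, 8 mm high, on the shelf's right end as seen from the robot. Origin under its centre. Leave alone.
- idli_plate: Loose round steel idli plate with four hollows, 144 mm across, 16 mm high, on the shelf's left end as seen from the robot. Origin under its centre. Leave alone.
- brush: Loose green plastic scrubbing brush standing on its bristles, 64 mm across, 140 mm high, at the shelf's near right as seen from the robot. Origin under its centre. Leave alone.
- tumbler: Loose steel tumbler, 68 mm across, 85 mm high, at the shelf's near left as seen from the robot. Origin under its centre. Leave alone.

How it is judged:
On the way:
1. the dabba is in the gap between mortar and caddy (horizontal distance between dabba and mortar below 0.08 m and horizontal distance between dabba and caddy below 0.08 m), for 0.1 s.
At the end, for the whole second after the job is handed in: The dabba lies flat and still on the shelf, its far end within 5 mm of the back rail and square to it within about 7 degrees, straight behind the gap (its centre within 135 mm of both the mortar's and the caddy's) (x of dabba in the frame of rail_face above -0.043 m and angle between the x axis of dabba and the x axis of board, either way round below 0.12 rad and horizontal distance between dabba and mortar below 0.135 m and horizontal distance between dabba and caddy below 0.135 m and angle between dabba's own z axis and vertical below 0.06 rad and z of dabba in the frame of rail_face below 0.004 m and linear speed of dabba below 0.01 m/s); the robot touches nothing.
It fails at once if the dabba is lifted off the shelf (over 8 mm) or tipped (over 0.2 rad) (z of dabba in the frame of rail_face above 0.008 m or angle between dabba's own z axis and vertical above 0.2 rad).
It fails at once if another thing on the shelf is moved by more than 15 mm or knocked over (distance of any of vent_weight, katori, gasket, idli_plate, brush, tumbler from where it was at the start of the episode above 0.015 m or angle between any of vent_weight, katori, gasket, idli_plate, brush, tumbler's own z axis and vertical above 0.5 rad).
It also fails if it takes over 72 s, if anything falls off the work surface, if the arm or the gripper's body presses on something with over 40 N, if the wrist force passes 120 N, or if a joint passes its speed limit or range.

## Working session

There is one attempt and no reset: what is moved stays moved. The work goes in short steps, Python scripts to look and compute and a tool call to move; the robot and the scene stay as the last step left them, time stands still between calls to the robot, and variables do not carry over. Pictures are saved under pics/ and viewed, on a budget of 10 in all, crops included, one or two more only if the job needs it, and the job is handed in when it is done.

Besides the shell and the picture viewer there is one more tool, called after "Call:" by a JSON object that holds its "name" and its "arguments". drive_tool: Moves the arm, as the interface text tells. Its arguments: {"type":"object","properties":{"plan":{"type":"array","items":{"type":"object","properties":{"delta_rot":{"type":"array","items":{"type":"number"}},"dp":{"type":"array","items":{"type":"number"}},"grip":{"type":"number"}}}},"grip_force":{"type":"number"}},"required":["plan"]}

```bash
mkdir -p pics; ls
python3 - <<'E'
from workcell import env,cams
import cv2,numpy as np
np.set_printoptions(precision=4,suppress=True)
s=env.get_state();print(s)
for n in("top","side"):
    c=cams.get_calibration(n);print(n,c)
    print("campos",-np.array(c["R"]).T@np.array(c["t"]))
    cv2.imwrite(f"pics/{n}0.png",cams.read_camera(n)[:,:,::-1])
print(cams.get_calibration("wrist"))
E
```

```text
pics
{'clock': 0.0, 'joint_pos': array([ 0.9359,  0.1591,  1.5982,  0.    ,  1.3862, -0.2101]), 'qd': array([ 0.0005,  0.0002,  0.0003, -0.0003,  0.0014,  0.0006]), 'joint_efforts': array([  0.001 , -39.6018, -33.1424,  -0.0003,   0.0088,  -0.    ]), 'tool_pos': array([0.2367, 0.5235, 0.3029]), 'ee_rot': array([-1.5704,  0.0018,  1.146 ]), 'wrist_force': array([-0.8138,  0.3294, -0.3825]), 'ft_torque': array([-0.0042, -0.0319, -0.0166]), 'grip_width': 0.9968703195079418}
top {'fx': 483.9664209482404, 'fy': 483.9664209482404, 'cx': 257.9833541425517, 'cy': 187.9586535094505, 'R': array([[-0.0257, -0.9996,  0.0079],
       [-0.992 ,  0.0246, -0.1242],
       [ 0.1239, -0.0111, -0.9922]]), 't': array([0.0155, 0.5977, 1.1404])}
campos [0.452  0.0134 1.2056]
side {'fx': 433.6609727078719, 'fy': 433.6609727078719, 'cx': 258.9307460480128, 'cy': 193.73370212123834, 'R': array([[-0.9962, -0.0871, -0.0006],
       [-0.0554,  0.6386, -0.7676],
       [ 0.0672, -0.7646, -0.641 ]]), 't': array([0.5741, 0.079 , 0.8529])}
campos [0.519  0.6517 0.6077]
{'fx': 270.92952271049484, 'fy': 270.92952271049484, 'cx': 256.3365398595948, 'cy': 189.52900397821028, 'tool_from_camera': array([[ 1.    ,  0.0003, -0.0012, -0.0007],
       [ 0.0012, -0.3053,  0.9523, -0.0698],
       [-0.0001, -0.9523, -0.3053,  0.0776],
       [ 0.    ,  0.    ,  0.    ,  1.    ]])}
```

View pics/top0.png

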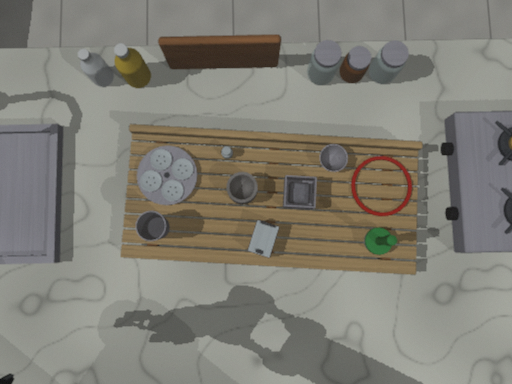

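View pics/side0.png

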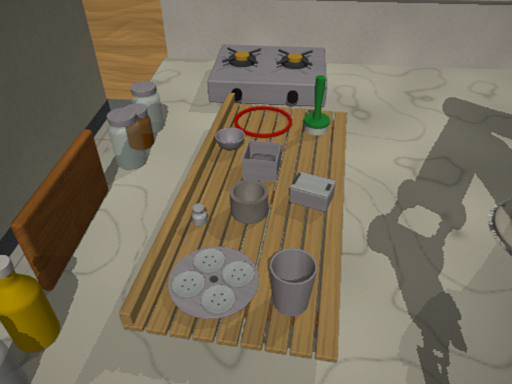

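The top view shows the mortar at about (242,188), the caddy at (300,192) and the dabba at (264,239). The vent weight is at (227,153), the katori at (334,157), the brush at (380,240) and the tumbler at (152,226). The side view agrees. Next I'll segment and measure.

```bash
cat > h.py <<'E'
import cv2,numpy as np
from workcell import env,cams
np.set_printoptions(precision=4,suppress=True)
def cast(n,uv,z):
    c=cams.get_calibration(n);R=np.array(c["R"]);o=-R.T@np.array(c["t"])
    uv=np.atleast_2d(uv).astype(float)
    d=np.c_[(uv[:,0]-c["cx"])/c["fx"],(uv[:,1]-c["cy"])/c["fy"],np.ones(len(uv))]@R
    return (o+d*((z-o[2])/d[:,2])[:,None])[:,:2]
def proj(n,X):
    c=cams.get_calibration(n);p=np.atleast_2d(X)@np.array(c["R"]).T+np.array(c["t"])
    return np.c_[c["fx"]*p[:,0]/p[:,2]+c["cx"],c["fy"]*p[:,1]/p[:,2]+c["cy"]]
E
python3 - <<'E'
from h import *
im=cv2.imread("pics/top0.png");hsv=cv2.cvtColor(im,cv2.COLOR_BGR2HSV)
wood=((hsv[...,1]>90)&(hsv[...,0]>8)&(hsv[...,0]<28)).astype(np.uint8)*255
roi=np.zeros_like(wood);roi[120:275,120:425]=255
w=cv2.morphologyEx(wood&roi,cv2.MORPH_CLOSE,np.ones((7,7)))
c=max(cv2.findContours(w,0,2)[0],key=cv2.contourArea)
r=cv2.minAreaRect(c);b=cv2.boxPoints(r);print("shelf px",r,b)
print("shelf world",cast("top",b,0.05))
sat=hsv[...,1];inn=cv2.fillPoly(np.zeros_like(wood),[b.astype(int)],255)
m=((sat<70)&(inn>0)).astype(np.uint8)*255
m=cv2.morphologyEx(m,cv2.MORPH_OPEN,np.ones((3,3)))
for k in cv2.findContours(m,0,2)[0]:
    if cv2.contourArea(k)>60:
        q=cv2.minAreaRect(k);print(q,cast("top",q[0],0.09))
cr=im[125:275,205:355];cv2.imwrite("pics/crop0.png",cv2.resize(cr,None,fx=4,fy=4,interpolation=cv2.INTER_CUBIC))
E
```

```text
shelf px ((271.6202392578125, 198.99009704589844), (293.0912170410156, 132.0288543701172), 3.4238712787628174) [[121.3937 256.1346]
 [129.2787 124.3415]
 [421.8468 141.8456]
 [413.9617 273.6387]]
shelf world [[ 0.4422  0.3269]
 [ 0.7605  0.3107]
 [ 0.6998 -0.4025]
 [ 0.3834 -0.3623]]
((264.93145751953125, 240.04063415527344), (31.830787658691406, 36.25969696044922), 22.47943687438965) [[ 0.4706 -0.0118]]
((151.2660675048828, 225.22018432617188), (31.033573150634766, 33.90705108642578), 73.3007583618164) [[0.5111 0.2483]]
((299.59295654296875, 192.10621643066406), (33.25950241088867, 34.190765380859375), 3.8140745162963867) [[ 0.5792 -0.0954]]
((241.5, 188.5), (33.0, 31.0), 90.0) [[0.591  0.0393]]
((226.5, 153.0), (16.0, 11.0), 90.0) [[0.6756 0.0726]]
((166.30487060546875, 174.74391174316406), (61.67140197753906, 60.274539947509766), 12.094757080078125) [[0.6276 0.2135]]
((333.0, 157.5), (27.0, 28.0), 90.0) [[ 0.6589 -0.1767]]
((129.311279296875, 148.01947021484375), (4.491236686706543, 32.18719482421875), 3.5763344764709473) [[0.693  0.2999]]
```

View pics/crop0.png

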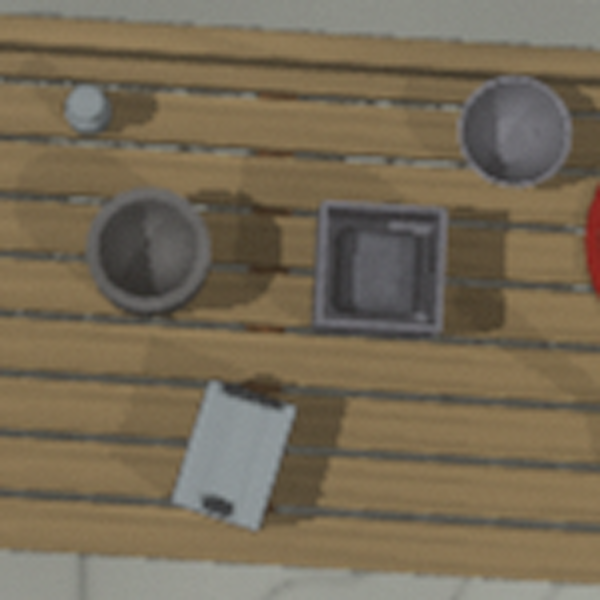

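The crop (4x, offset 205,125) shows the following:
- **Mortar:** rim centred at (150,250).
- **Caddy:** rim corners (319,201), (446,207), (443,334), (315,330).
- **Dabba:** top corners (212,382), (296,406), (261,528), (173,503).
- **Slat gap:** runs from (0,315) to (600,347).

Run:
```python
from h import *
F=lambda a:np.atleast_2d(a)/4+[205-.375,125-.375]
ang=lambda p,q:np.arctan2(*(q-p)[::-1])
M=cast("top",F([150,250]),.1)[0];Cc=cast("top",F([[319,201],[446,207],[443,334],[315,330]]),.1);C=Cc.mean(0)
D=cast("top",F([[212,382],[296,406],[261,528],[173,503]]),.09);d=D.mean(0)
for l in([[0,315],[600,347]],[[0,375],[600,407]],[[0,490],[600,527]],[[0,550],[600,580]]):
    p=cast("top",F(l),.05);print("yaw line",ang(p[1],p[0])-np.pi/2,p)
p=cast("top",F([[0,48],[600,82]]),.05);print("railface",p, ang(p[1],p[0])-np.pi/2)
print("M",M,"C",C,"dist",np.linalg.norm(M-C),"yawMC",ang(C,M)-np.pi/2)
print("dabba",d,"yaw",ang(D[3],D[0]),ang(D[2],D[1]),"caddy yaw",ang(Cc[3],Cc[0]),ang(Cc[2],Cc[1]),np.linalg.norm(D-np.roll(D,1,0),axis=1))
```

```text
yaw line -0.078505918436369 [[ 0.5622  0.1293]
 [ 0.534  -0.2295]]
yaw line -0.07854634770485247 [[ 0.5263  0.1297]
 [ 0.4982 -0.2277]]
yaw line -0.08686188378470727 [[ 0.4582  0.1305]
 [ 0.4274 -0.2241]]
yaw line -0.07537690579751533 [[ 0.4231  0.1309]
 [ 0.3964 -0.2225]]
railface [[ 0.7255  0.1273]
 [ 0.6956 -0.2376]] -0.08171434794637289
M [0.5929 0.0376] C [ 0.5793 -0.0949] dist 0.133194970565383 yawMC -0.10205863507276747
dabba [ 0.4748 -0.0087] yaw -0.33758109211280085 -0.31063067333429767 caddy yaw -0.06318194581747116 -0.06405154467968886 [0.0726 0.0503 0.0724 0.0522]
```

```bash
cat >> h.py <<'E'
from scipy.spatial.transform import Rotation as Ro
def goto(p,yaw):
    s=env.get_state();R=Ro.from_euler("xyz",s["ee_rot"])
    T=Ro.from_euler("xyz",[-np.pi/2,0,yaw])
    print("dp",R.inv().apply(np.array(p)-s["tool_pos"])/.05,"rot",np.degrees((R.inv()*T).as_rotvec())/8,"pos",s["tool_pos"],s["ee_rot"],"F",s["wrist_force"],"g",s["grip_width"],"t",s["clock"])
E
python3 -c "
from h import *
goto([.43,.003,.28],1.249)"
```

```text
dp [-7.892   0.4707 -7.8121] rot [-0.003  -0.7376 -0.0117] pos [0.2368 0.5235 0.303 ] [-1.5705  0.0017  1.146 ] F [ 0.0084 -0.5888  0.1845] g 1.0040109754793354 t 0.1
```

Call:
{"name": "drive_tool", "arguments": {"plan": [{"dp": [-7.89, 0.47, -7.81], "delta_rot": [0, -0.74, 0], "grip": 85}, {"dp": [-7.89, 0.47, -7.81], "delta_rot": [0, -0.74, 0], "grip": 85}, {"dp": [-7.89, 0.47, -7.81], "delta_rot": [0, -0.74, 0], "grip": 85}, {"dp": [-7.89, 0.47, -7.81], "delta_rot": [0, -0.74, 0], "grip": 85}, {"dp": [-7.89, 0.47, -7.81], "delta_rot": [0, -0.74, 0], "grip": 85}, {"dp": [-7.89, 0.47, -7.81], "delta_rot": [0, -0.74, 0], "grip": 85}, {"dp": [-7.89, 0.47, -7.81], "delta_rot": [0, -0.74, 0], "grip": 85}, {"dp": [-7.89, 0.47, -7.81], "delta_rot": [0, -0.74, 0], "grip": 85}, {"dp": [-7.89, 0.47, -7.81], "delta_rot": [0, -0.74, 0], "grip": 85}, {"dp": [-7.89, 0.47, -7.81], "delta_rot": [0, -0.74, 0], "grip": 85}, {"dp": [-7.89, 0.47, -7.81], "delta_rot": [0, -0.74, 0], "grip": 85}, {"dp": [-7.89, 0.47, -7.81], "delta_rot": [0, -0.74, 0], "grip": 85}, {"dp": [-7.89, 0.47, -7.81], "delta_rot": [0, -0.74, 0], "grip": 85}, {"dp": [-7.89, 0.47, -7.81], "delta_rot": [0, -0.74, 0], "grip": 85}, {"dp": [-7.89, 0.47, -7.81], "delta_rot": [0, -0.74, 0], "grip": 85}, {"dp": [-7.89, 0.47, -7.81], "delta_rot": [0, -0.74, 0], "grip": 85}, {"dp": [-7.89, 0.47, -7.81], "delta_rot": [0, -0.74, 0], "grip": 85}, {"dp": [-7.89, 0.47, -7.81], "delta_rot": [0, -0.74, 0], "grip": 85}]}}

```text
clock: 1.9
tool_pos: [0.4301, 0.004, 0.2805]
ee_rot: [-1.571, -0.0, 1.25]
wrist_force: [0.2, -1.1, 0.4]
grip_width: 0.998
```

```bash
cat >> h.py <<'E'
def wcast(uv,z,s):
    c=cams.get_calibration("wrist");T=np.array(c["tool_from_camera"]);R=Ro.from_euler("xyz",s["ee_rot"]).as_matrix()
    uv=np.atleast_2d(uv).astype(float)
    d=np.c_[(uv[:,0]-c["cx"])/c["fx"],(uv[:,1]-c["cy"])/c["fy"],np.ones(len(uv))]@(R@T[:3,:3]).T
    o=np.array(s["tool_pos"])+R@T[:3,3]
    return (o+d*((z-o[2])/d[:,2])[:,None])[:,:2]
def wshot(name,scale=1.5):
    import pickle
    s=env.get_state();im=cams.read_camera("wrist")[:,:,::-1]
    pickle.dump(s,open(f"pics/{name}.pkl","wb"))
    cv2.imwrite(f"pics/{name}.png",cv2.resize(im,None,fx=scale,fy=scale,interpolation=cv2.INTER_CUBIC))
E
python3 -c "
from h import *
wshot('w1');goto([.4558,-.0023,.133],1.249)"
```

```text
dp [ 0.044   2.9494 -0.5259] rot [0.0008 0.008  0.0003] pos [0.4301 0.0039 0.2805] [-1.5709 -0.      1.2501] F [ 0.1758 -0.4404 -0.0265] g 0.9945130732101162 t 1.95
```

View pics/w1.png

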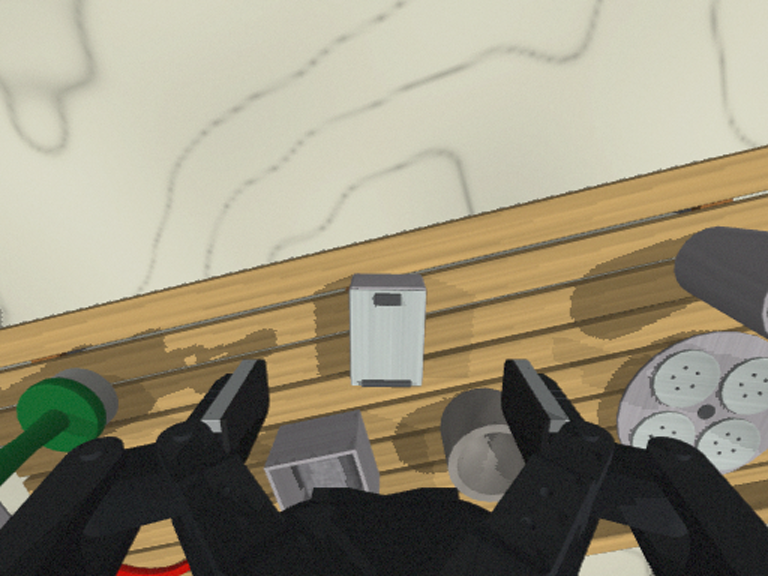

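In the wrist view (1.5x), the dabba's top corners are (350,290), (424,290), (422,385), (354,387). The caddy's gap-side near bottom corner is at (361,411), and the mortar's body spans columns 442 to 500, row ~430 on the left.

```bash
python3 -c "
from h import *
import pickle
s=pickle.load(open('pics/w1.pkl','rb'))
F=lambda a:(np.atleast_2d(a)+.5)/1.5-.5
D=wcast(F([[350,290],[424,290],[422,385],[354,387]]),.09,s);print(D,D.mean(0))
e=D[2]-D[1];f=D[3]-D[0];print(np.arctan2(e[1],e[0]),np.arctan2(f[1],f[0]))
e=D[1]-D[0];print('across-90',np.arctan2(e[1],e[0])-np.pi/2)
c=wcast(F([[361,411],[443,430]]),.05,s);print(c, c@[.0799,.9968])
c=wcast(F([[357,447],[449,455]]),.1,s);print(c, c@[.0799,.9968])
p=wcast(F([[0,327],[768,146]]),.05,s);e=p[1]-p[0];print('edge yaw',np.arctan2(e[1],e[0])-np.pi/2)
"
```

```text
[[ 0.4315 -0.0223]
 [ 0.4472  0.0251]
 [ 0.5169  0.0028]
 [ 0.5029 -0.045 ]] [ 0.4746 -0.0098]
-0.31090357073742236 -0.30744344913665367
across-90 -0.3200262739343138
[[ 0.5496 -0.0584]
 [ 0.5905  0.0034]] [-0.0143  0.0506]
[[ 0.5458 -0.0572]
 [ 0.5742  0.0057]] [-0.0134  0.0515]
edge yaw -0.08615219851160072
```

Call:
{"name": "drive_tool", "arguments": {"plan": [{"dp": [0.03, 0, -0.53], "delta_rot": [0, 0, 0], "grip": 85}, {"dp": [0.03, 0.5, -0.53], "delta_rot": [0, 0, 0], "grip": 85}, {"dp": [0.03, 1.0, -0.53], "delta_rot": [0, 0, 0], "grip": 85}, {"dp": [0.03, 1.5, -0.53], "delta_rot": [0, 0, 0], "grip": 85}, {"dp": [0.03, 2.0, -0.53], "delta_rot": [0, 0, 0], "grip": 85}, {"dp": [0.03, 2.5, -0.53], "delta_rot": [0, 0, 0], "grip": 85}, {"dp": [0.03, 2.8, -0.53], "delta_rot": [0, 0, 0], "grip": 85}, {"dp": [0.03, 2.95, -0.53], "delta_rot": [0, 0, 0], "grip": 85}, {"dp": [0.03, 2.95, -0.53], "delta_rot": [0, 0, 0], "grip": 85}, {"dp": [0.03, 2.95, -0.53], "delta_rot": [0, 0, 0], "grip": 85}]}}

```text
clock: 2.95
tool_pos: [0.4564, -0.0036, 0.1337]
ee_rot: [-1.572, -0.0, 1.249]
wrist_force: [0.7, -0.2, 0.5]
grip_width: 0.99
```

Call:
{"name": "drive_tool", "arguments": {"grip_force": 20, "plan": [{"dp": [0, 0, 0], "delta_rot": [0, 0, 0], "grip": 75}, {"dp": [0, 0, 0], "delta_rot": [0, 0, 0], "grip": 68}, {"dp": [0, 0, 0], "delta_rot": [0, 0, 0], "grip": 63}, {"dp": [0, 0, 0], "delta_rot": [0, 0, 0], "grip": 60}, {"dp": [0, 0, 0], "delta_rot": [0, 0, 0], "grip": 57}, {"dp": [0, 0, 0], "delta_rot": [0, 0, 0], "grip": 54}, {"dp": [0, 0, 0], "delta_rot": [0, 0, 0], "grip": 52}, {"dp": [0, 0, 0], "delta_rot": [0, 0, 0], "grip": 52}, {"dp": [0, 0, 0], "delta_rot": [0, 0, 0], "grip": 52}, {"dp": [0, 0, 0], "delta_rot": [0, 0, 0], "grip": 52}]}}

```text
clock: 3.95
tool_pos: [0.456, -0.0034, 0.1331]
ee_rot: [-1.571, -0.0, 1.249]
wrist_force: [-1.2, 2.0, 4.2]
grip_width: 0.627
```

```bash
python3 -c "
from h import *
u=np.array([.9967,-.0819]);v=np.array([.0819,.9967])
s=env.get_state();y=s['ee_rot'][2]-np.pi/2
k=20.5e-3
for U in(.48,.543):
    p=U*u+.0182*v-k*u   # tcp
    print(p);goto([*p,s['tool_pos'][2]],np.pi/2-.082)
"
```

```text
[ 0.4595 -0.0195]
dp [-0.2836 -0.     -0.1685] rot [ 0.0019 -1.7157  0.0017] pos [ 0.456  -0.0034  0.1331] [-1.571  -0.0003  1.2492] F [-1.1696  2.007   4.2159] g 0.6269069374552447 t 3.95
[ 0.5223 -0.0247]
dp [ 0.0154  0.0003 -1.3925] rot [ 0.0019 -1.7157  0.0017] pos [ 0.456  -0.0034  0.1331] [-1.571  -0.0003  1.2492] F [-1.1696  2.007   4.2159] g 0.6269069374552447 t 3.95
```

Call:
{"name": "drive_tool", "arguments": {"plan": [{"dp": [-0.07, 0, -0.04], "delta_rot": [0, -0.43, 0], "grip": 52}, {"dp": [-0.13, 0, -0.08], "delta_rot": [0, -0.86, 0], "grip": 52}, {"dp": [-0.2, 0, -0.13], "delta_rot": [0, -1.29, 0], "grip": 52}, {"dp": [-0.26, 0, -0.17], "delta_rot": [0, -1.72, 0], "grip": 52}, {"dp": [-0.26, 0, -0.17], "delta_rot": [0, -1.72, 0], "grip": 52}, {"dp": [-0.2, 0, -0.4], "delta_rot": [0, -1.72, 0], "grip": 52}, {"dp": [-0.14, 0, -0.65], "delta_rot": [0, -1.72, 0], "grip": 52}, {"dp": [-0.08, 0, -0.9], "delta_rot": [0, -1.72, 0], "grip": 52}, {"dp": [-0.02, 0, -1.15], "delta_rot": [0, -1.72, 0], "grip": 52}, {"dp": [0.02, 0, -1.3], "delta_rot": [0, -1.72, 0], "grip": 52}, {"dp": [0.04, 0, -1.39], "delta_rot": [0, -1.72, 0], "grip": 52}, {"dp": [0.04, 0, -1.39], "delta_rot": [0, -1.72, 0], "grip": 52}, {"dp": [0.04, 0, -1.39], "delta_rot": [0, -1.72, 0], "grip": 52}]}}

```text
clock: 5.25
tool_pos: [0.5225, -0.0237, 0.1329]
ee_rot: [-1.571, 0.001, 1.49]
wrist_force: [-0.8, -1.1, 3.1]
grip_width: 0.631
```

```bash
python3 -c "
from h import *
goto([.5225,-.0235,.133],1.489)
im=cams.read_camera('top')[:,:,::-1]
cv2.imwrite('pics/top1.png',cv2.resize(im[125:275,205:355],None,fx=4,fy=4,interpolation=cv2.INTER_CUBIC))
wshot('w2')
"
```

```text
dp [ 0.0048 -0.0012  0.0003] rot [ 0.0024  0.005  -0.0038] pos [ 0.5225 -0.0237  0.1329] [-1.5711  0.0005  1.4897] F [-0.7587 -1.0756  3.1483] g 0.6310649557713889 t 5.25
```

View pics/w2.png

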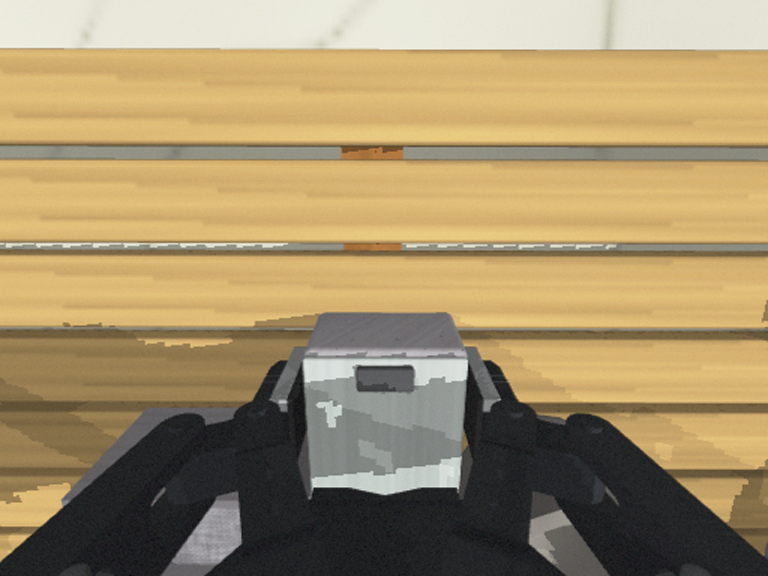

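The wrist view shows the dabba held squarely: body columns 303–467, with the slats level in the image. The nose should be inside the gap. I'll release, rise, back off and set the fingers for pushing.

Call:
{"name": "drive_tool", "arguments": {"plan": [{"dp": [0, 0, 0], "delta_rot": [0, 0, 0], "grip": 58}, {"dp": [0, 0, 0], "delta_rot": [0, 0, 0], "grip": 63}, {"dp": [0, 0, 0], "delta_rot": [0, 0, 0], "grip": 65}, {"dp": [0, 0, 0], "delta_rot": [0, 0, 0], "grip": 65}, {"dp": [0, -0.3, 0], "delta_rot": [0, 0, 0], "grip": 65}, {"dp": [0, -0.7, 0], "delta_rot": [0, 0, 0], "grip": 65}, {"dp": [0, -1.1, 0], "delta_rot": [0, 0, 0], "grip": 65}, {"dp": [0, -1.1, 0], "delta_rot": [0, 0, 0], "grip": 65}, {"dp": [0, -1.1, 0.5], "delta_rot": [0, 0, 0], "grip": 30}, {"dp": [0, -1.1, 0.9], "delta_rot": [0, 0, 0], "grip": 16}, {"dp": [0, -1.1, 0.9], "delta_rot": [0, 0, 0], "grip": 16}, {"dp": [0, -1.1, 0.9], "delta_rot": [0, 0, 0], "grip": 16}, {"dp": [0, -1.1, 0.9], "delta_rot": [0, 0, 0], "grip": 16}, {"dp": [0, -1.1, 0.9], "delta_rot": [0, 0, 0], "grip": 16}]}}

```text
clock: 6.75
tool_pos: [0.4783, -0.02, 0.1879]
ee_rot: [-1.571, 0.0, 1.489]
wrist_force: [0.5, -0.3, 0.5]
grip_width: 0.184
```

```bash
python3 -c "
from h import *
goto([.4776,-.0198,.128],1.489)
wshot('w3')
im=cams.read_camera('top')[:,:,::-1]
cv2.imwrite('pics/top2.png',cv2.resize(im[125:275,205:355],None,fx=4,fy=4,interpolation=cv2.INTER_CUBIC))
"
```

```text
dp [0.004  1.1986 0.0145] rot [ 0.0037  0.003  -0.0008] pos [ 0.4783 -0.02    0.1879] [-1.5713  0.0001  1.4894] F [ 0.5166 -0.2839  0.5096] g 0.18393336626796233 t 6.75
```

View pics/w3.png

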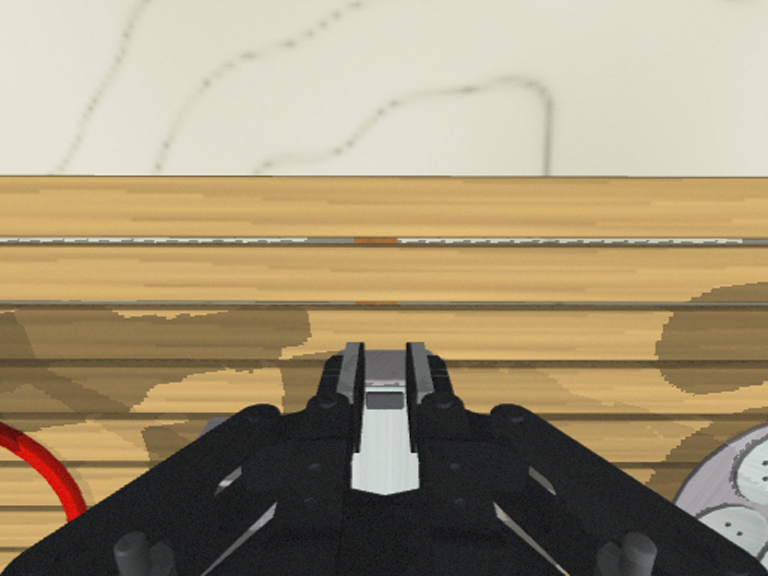

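The dabba sits square between the fingers, with its rear top edge at row ~386. The linkage shoulders at columns 235 and 535 are about 84 mm wide and 27 mm ahead of the TCP. I'll push with the TCP at z≈0.142 so they clear the mortar and caddy rims.

Call:
{"name": "drive_tool", "arguments": {"plan": [{"dp": [0, 0.4, 0.02], "delta_rot": [0, 0, 0], "grip": 16}, {"dp": [0, 0.8, 0.02], "delta_rot": [0, 0, 0], "grip": 16}, {"dp": [0, 0.92, 0.02], "delta_rot": [0, 0, 0], "grip": 16}, {"dp": [0, 0.92, 0.02], "delta_rot": [0, 0, 0], "grip": 16}, {"dp": [0, 0.92, -0.1], "delta_rot": [0, 0, 0], "grip": 16}, {"dp": [0, 0.92, -0.2], "delta_rot": [0, 0, 0], "grip": 16}, {"dp": [0, 0.92, -0.3], "delta_rot": [0, 0, 0], "grip": 16}, {"dp": [0, 0.92, -0.4], "delta_rot": [0, 0, 0], "grip": 16}, {"dp": [0, 0.92, -0.5], "delta_rot": [0, 0, 0], "grip": 16}, {"dp": [0, 0.92, -0.6], "delta_rot": [0, 0, 0], "grip": 16}, {"dp": [0, 0.92, -0.7], "delta_rot": [0, 0, 0], "grip": 16}, {"dp": [0, 0.92, -0.8], "delta_rot": [0, 0, 0], "grip": 16}, {"dp": [0, 0.92, -0.8], "delta_rot": [0, 0, 0], "grip": 16}]}}

```text
clock: 8.15
tool_pos: [0.5184, -0.0233, 0.142]
ee_rot: [-1.572, 0.0, 1.489]
wrist_force: [-0.1, 1.1, -0.4]
grip_width: 0.186
```

```bash
python3 -c "
from h import *
u=np.array([.9967,-.0819]);v=np.array([.0819,.9967])
goto([*(.618*u+.0195*v),.142],1.489)
im=cams.read_camera('side')[:,:,::-1]
cv2.imwrite('pics/side1.png',cv2.resize(im[90:270,140:380],None,fx=3,fy=3,interpolation=cv2.INTER_CUBIC))
"
```

```text
dp [ 0.0037  0.0032 -1.9903] rot [ 0.0119  0.0025 -0.0008] pos [ 0.5184 -0.0233  0.142 ] [-1.5725  0.0001  1.4894] F [-0.1149  1.0913 -0.4013] g 0.18582668539457542 t 8.15
```

View pics/side1.png

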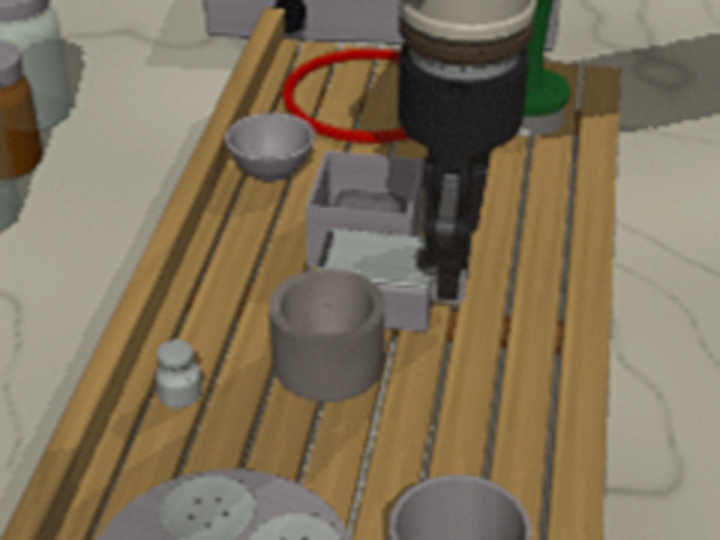

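The side view shows the dabba (325–430, 235–325) flat in the gap, the fingers behind it, and everything else undisturbed. I'll keep pushing.

Call:
{"name": "drive_tool", "arguments": {"plan": [{"dp": [0, 0, -0.1], "delta_rot": [0, 0, 0], "grip": 16}, {"dp": [0, 0, -0.25], "delta_rot": [0, 0, 0], "grip": 16}, {"dp": [0, 0, -0.4], "delta_rot": [0, 0, 0], "grip": 16}, {"dp": [0, 0, -0.55], "delta_rot": [0, 0, 0], "grip": 16}, {"dp": [0, 0, -0.7], "delta_rot": [0, 0, 0], "grip": 16}, {"dp": [0, 0, -0.85], "delta_rot": [0, 0, 0], "grip": 16}, {"dp": [0, 0, -1.0], "delta_rot": [0, 0, 0], "grip": 16}, {"dp": [0, 0, -1.15], "delta_rot": [0, 0, 0], "grip": 16}, {"dp": [0, 0, -1.3], "delta_rot": [0, 0, 0], "grip": 16}, {"dp": [0, 0, -1.45], "delta_rot": [0, 0, 0], "grip": 16}, {"dp": [0, 0, -1.6], "delta_rot": [0, 0, 0], "grip": 16}, {"dp": [0, 0, -1.7], "delta_rot": [0, 0, 0], "grip": 16}, {"dp": [0, 0, -1.8], "delta_rot": [0, 0, 0], "grip": 16}, {"dp": [0, 0, -1.85], "delta_rot": [0, 0, 0], "grip": 16}, {"dp": [0, 0, -1.9], "delta_rot": [0, 0, 0], "grip": 16}, {"dp": [0, 0, -1.9], "delta_rot": [0, 0, 0], "grip": 16}]}}

```text
clock: 9.8
tool_pos: [0.6125, -0.0309, 0.142]
ee_rot: [-1.572, 0.0, 1.489]
wrist_force: [-0.8, 0.1, -0.7]
grip_width: 0.188
```

```bash
python3 -c "
from h import *
u=np.array([.9967,-.0819]);v=np.array([.0819,.9967])
goto([*(.626*u+.0195*v),.142],1.489)
im=cams.read_camera('side')[:,:,::-1]
cv2.imwrite('pics/side2.png',cv2.resize(im[100:240,160:330],None,fx=4,fy=4,interpolation=cv2.INTER_CUBIC))
"
```

```text
dp [ 0.0025  0.0012 -0.2616] rot [ 0.0065  0.0032 -0.0006] pos [ 0.6125 -0.0309  0.142 ] [-1.5717  0.0001  1.4894] F [-0.7851  0.1182 -0.6947] g 0.18833968001537138 t 9.8
```

View pics/side2.png

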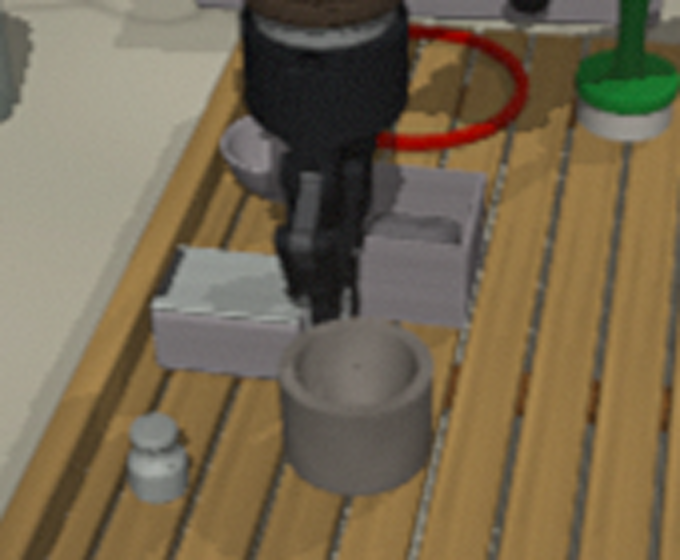

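The side view shows the dabba flat and straight, its far end (155–165 at the base) about 1 cm short of the rail. I'll creep forward, watching the force.

Call:
{"name": "drive_tool", "arguments": {"plan": [{"dp": [0, 0, -0.05], "delta_rot": [0, 0, 0], "grip": 16}, {"dp": [0, 0, -0.1], "delta_rot": [0, 0, 0], "grip": 16}, {"dp": [0, 0, -0.15], "delta_rot": [0, 0, 0], "grip": 16}, {"dp": [0, 0, -0.19], "delta_rot": [0, 0, 0], "grip": 16}, {"dp": [0, 0, -0.22], "delta_rot": [0, 0, 0], "grip": 16}, {"dp": [0, 0, -0.22], "delta_rot": [0, 0, 0], "grip": 16}]}}

```text
clock: 10.45
tool_pos: [0.6215, -0.0316, 0.1419]
ee_rot: [-1.565, 0.0, 1.49]
wrist_force: [-11.9, 0.1, 9.4]
grip_width: 0.187
```

Call:
{"name": "drive_tool", "arguments": {"plan": [{"dp": [0, 0, -0.02], "delta_rot": [0, 0, 0], "grip": 16}, {"dp": [0, 0, -0.04], "delta_rot": [0, 0, 0], "grip": 16}, {"dp": [0, 0, -0.04], "delta_rot": [0, 0, 0], "grip": 16}]}}

```text
clock: 10.75
tool_pos: [0.6219, -0.0316, 0.1419]
ee_rot: [-1.56, 0.0, 1.49]
wrist_force: [-18.2, 0.6, 14.1]
grip_width: 0.186
```

Call:
{"name": "drive_tool", "arguments": {"plan": [{"dp": [0, 0, -0.02], "delta_rot": [0, 0, 0], "grip": 16}, {"dp": [0, 0, -0.04], "delta_rot": [0, 0, 0], "grip": 16}, {"dp": [0, 0, -0.04], "delta_rot": [0, 0, 0], "grip": 16}]}}

```text
clock: 11.05
tool_pos: [0.6223, -0.0316, 0.1419]
ee_rot: [-1.555, 0.0, 1.49]
wrist_force: [-26.9, 0.7, 21.9]
grip_width: 0.187
```

Firm contact. I'll back off, rise clear and check.

Call:
{"name": "drive_tool", "arguments": {"plan": [{"dp": [0, 0, 0.1], "delta_rot": [0, 0, 0], "grip": 16}, {"dp": [0, 0, 0.3], "delta_rot": [0, 0, 0], "grip": 16}, {"dp": [0, 0, 0.4], "delta_rot": [0, 0, 0], "grip": 16}, {"dp": [0, -0.4, 0.4], "delta_rot": [0, 0, 0], "grip": 16}, {"dp": [0, -1.2, 0.4], "delta_rot": [0, 0, 0], "grip": 16}, {"dp": [0, -2.0, 0.8], "delta_rot": [0, 0, 0], "grip": 16}, {"dp": [0, -2.5, 1.6], "delta_rot": [0, 0, 0], "grip": 16}, {"dp": [0, -2.8, 2.5], "delta_rot": [0, 0, 0], "grip": 16}, {"dp": [0, -2.8, 3.4], "delta_rot": [0, 0, 0], "grip": 16}, {"dp": [0, -2.8, 4.2], "delta_rot": [0, 0, 0], "grip": 16}, {"dp": [0, -2.8, 4.2], "delta_rot": [0, 0, 0], "grip": 16}, {"dp": [0, -2.8, 4.2], "delta_rot": [0, 0, 0], "grip": 16}]}}

```text
clock: 12.25
tool_pos: [0.4178, -0.015, 0.2824]
ee_rot: [-1.573, 0.0, 1.489]
wrist_force: [0.3, 0.5, 0.4]
grip_width: 0.187
```

```bash
python3 -c "
from h import *
s=env.get_state();print(s['tool_pos'],s['wrist_force'])
a=cams.read_camera('top')[:,:,::-1];b=cams.read_camera('side')[:,:,::-1]
cv2.imwrite('pics/topF.png',a)
A=cv2.resize(a[125:225,215:315],(500,500),interpolation=cv2.INTER_CUBIC)
B=cv2.resize(b[140:240,150:210],(300,500),interpolation=cv2.INTER_CUBIC)
cv2.imwrite('pics/fin.png',np.hstack([A,B]))
"
```

```text
[ 0.4178 -0.015   0.2824] [0.2885 0.535  0.3636]
```

View pics/fin.png

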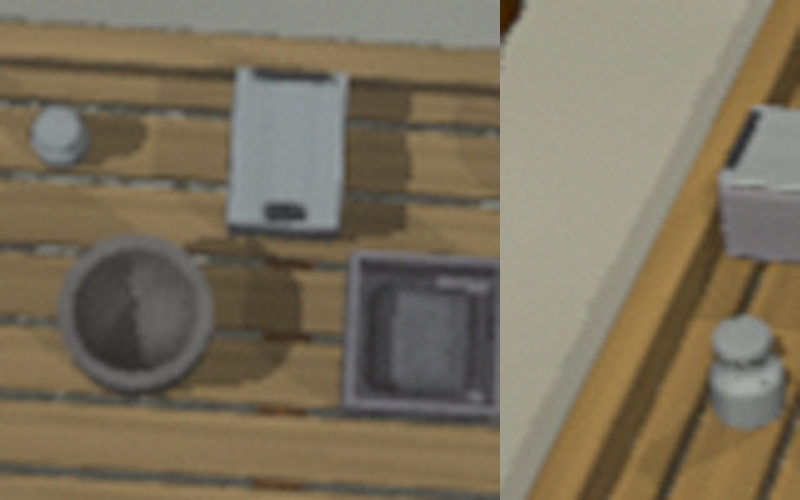

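The composite shows the dabba behind the gap, its top corners at (238,68), (348,76), (338,230), (230,226) in the 5x crop. Its far end meets the rail, and the vent weight is untouched. I'll work out the numbers.

```bash
python3 -c "
from h import *
u=np.array([.9967,-.0819]);v=np.array([.0819,.9967])
F=lambda a:np.atleast_2d(a)/5.+[215-.4,125-.4]
D=cast('top',F([[238,68],[348,76],[338,230],[230,226]]),.09);m=D.mean(0)
print(D@u,'centre uv',m@u,m@v,'yaw rel',[np.arctan2(*(e[::-1]))+.082 for e in(D[0]-D[3],D[1]-D[2])])
e=D[0]-D[1];print('front edge yaw rel',np.arctan2(e[1],e[0])-np.pi/2+.082)
M=np.array([.5929,.0376]);C=np.array([.5793,-.0949]);print(np.linalg.norm(m-M),np.linalg.norm(m-C))
for col in (215,250,355,390,420):   # slats/rail profile outside dabba
    pass
im=cv2.cvtColor(cv2.imread('pics/topF.png'),cv2.COLOR_BGR2GRAY)
for c in(252,256,290,294): 
    print(c,[(r,int(im[r,c]),round(float(cast('top',[c,r],.05)[0]@u),4)) for r in range(130,147)])
a=cv2.imread('pics/top0.png').astype(int);b=cv2.imread('pics/topF.png').astype(int)
d=np.abs(a-b).sum(2);
for n,(x,y,r) in dict(vent=(227,153,8),katori=(334,157,14),gasket=(382,186,30),idli=(167,175,30),brush=(380,240,16),tumbler=(152,226,16)).items(): print(n,(d[y-r:y+r,x-r:x+r]>60).mean())
"
```

```text
[0.7077 0.7068 0.6333 0.6322] centre uv 0.6700000005555038 0.020344338138219852 yaw rel [np.float64(0.005616884169084457), np.float64(-0.014013608267125666)]
front edge yaw rel -0.01604086037225845
0.10516749386038354 0.10840090156211613
252 [(130, 121, 0.7359), (131, 108, 0.7334), (132, 116, 0.7309), (133, 119, 0.7284), (134, 121, 0.7259), (135, 124, 0.7234), (136, 126, 0.7209), (137, 125, 0.7185), (138, 97, 0.716), (139, 69, 0.7135), (140, 76, 0.711), (141, 97, 0.7085), (142, 107, 0.706), (143, 107, 0.7036), (144, 106, 0.7011), (145, 102, 0.6986), (146, 78, 0.6961)]
256 [(130, 139, 0.7365), (131, 127, 0.734), (132, 116, 0.7315), (133, 115, 0.729), (134, 120, 0.7265), (135, 122, 0.724), (136, 120, 0.7215), (137, 124, 0.719), (138, 97, 0.7165), (139, 67, 0.7141), (140, 69, 0.7116), (141, 93, 0.7091), (142, 109, 0.7066), (143, 105, 0.7041), (144, 107, 0.7017), (145, 105, 0.6992), (146, 82, 0.6967)]
290 [(130, 142, 0.7413), (131, 143, 0.7388), (132, 141, 0.7363), (133, 125, 0.7338), (134, 114, 0.7313), (135, 120, 0.7288), (136, 124, 0.7263), (137, 123, 0.7238), (138, 124, 0.7214), (139, 122, 0.7189), (140, 94, 0.7164), (141, 66, 0.7139), (142, 63, 0.7114), (143, 74, 0.7089), (144, 79, 0.7065), (145, 80, 0.704), (146, 80, 0.7015)]
294 [(130, 143, 0.7419), (131, 145, 0.7394), (132, 141, 0.7369), (133, 121, 0.7344), (134, 109, 0.7319), (135, 118, 0.7294), (136, 122, 0.7269), (137, 122, 0.7244), (138, 121, 0.7219), (139, 119, 0.7194), (140, 106, 0.717), (141, 80, 0.7145), (142, 63, 0.712), (143, 73, 0.7095), (144, 79, 0.707), (145, 78, 0.7045), (146, 79, 0.7021)]
vent 0.0
katori 0.0
gasket 0.0
idli 0.0
brush 0.3427734375
tumbler 0.0
```

```bash
python3 -c "
from h import *
for n in('top0','topF'):
    h=cv2.cvtColor(cv2.imread(f'pics/{n}.png'),cv2.COLOR_BGR2HSV)[215:265,355:405]
    m=(h[...,0]>45)&(h[...,0]<85)&(h[...,1]>120);y,x=np.nonzero(m);print(n,m.sum(),x.mean(),y.mean(),x.min(),x.max(),y.min(),y.max(),h[...,2].mean())
"
```

```text
top0 480 23.775 25.570833333333333 11 41 13 38 114.6852
topF 203 24.72906403940887 25.423645320197043 12 40 13 38 98.554
```

```bash
python3 -c "
from h import *
print(env.close_job())"
```

```text
the job is handed in; nothing more can be done
None
```

The dabba now lies flat behind the gap, with its far end against the back rail. I handed the job in at about 12.4 s; it gives no verdict.

**What I did:** I gripped the dabba lightly without lifting it, squared it to the shelf, and slid its nose into the gap. Then I released it and pushed from behind with the fingers 16 mm apart. I stopped when it met the rail, where the wrist force rose to about 27 N horizontally and 22 N vertically. After that I backed away clear of everything.

**Last checks (top camera, good to about 2–3 mm):**
- **Rail:** the far end is about 2–3 mm from the rail by image, inside the 5 mm limit. The stiff push there suggests it is actually touching.
- **Squareness:** within about 0.016 rad of the shelf.
- **Position:** the dabba's centre is about 105 mm from the mortar and 108 mm from the caddy.
- **Other things:** the vent weight, katori, gasket, idli plate and tumbler showed no change in the image. The brush area did change, and its green mask shrank from 480 to 203 pixels. Its outline stayed within 1 pixel and the area was darker, so I took this as the arm's shadow.

**Not fully explained:** the 22 N vertical force during the final push. It may have come from a finger on the lid catch, or from the gripper linkage near the mortar and caddy rims. It was gone once the arm was clear.

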